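# Find the heaviest hallway tin by feel

### The job

One of the three identical closed tins on the cork runner of the hallway console holds the coins and is clearly the heaviest. Heft them one at a time, from the robot's left to its right: lift each clear of the runner, feel its weight, and stand it back upright on the cork runner before lifting the next, never tipping a tin over and leaving the other things where they are. Then hold the heaviest one up, upright and about 15 cm above the runner, with the other two standing on the runner, and finish still holding it there.

Things in the scene. Friction and masses are not known exactly. Their poses are not given: they have to be found in the camera images.
- tin_left: left one of three identical closed round tins of plain metal, stiff, 58 mm across (60 mm at the lid rim, the top 13 mm), 72 mm tall, the one farthest to the robot's left (+y). Origin: centre of its underside, z up. The lid stays on; a solid load inside may rattle by 3 mm. One tin of the three, unseen which, weighs 0.55 to 0.75 kg; the other two 0.2 to 0.35 kg each
- tin_middle: middle one of three identical closed round tins of plain metal, stiff, 58 mm across (60 mm at the lid rim, the top 13 mm), 72 mm tall, between the other two. Origin: centre of its underside, z up. The lid stays on; a solid load inside may rattle by 3 mm. One tin of the three, unseen which, weighs 0.55 to 0.75 kg; the other two 0.2 to 0.35 kg each
- tin_right: right one of three identical closed round tins of plain metal, stiff, 58 mm across (60 mm at the lid rim, the top 13 mm), 72 mm tall, the one farthest to the robot's right (-y). Origin: centre of its underside, z up. The lid stays on; a solid load inside may rattle by 3 mm. One tin of the three, unseen which, weighs 0.55 to 0.75 kg; the other two 0.2 to 0.35 kg each
- runner: thin flat cork runner lying fixed on the console, 280 mm (x) by 720 mm (y), 4 mm thick, on which the three tins, the tealight holder and the coin dish stand; origin: centre of its underside, so its top is 4 mm above the work surface
- tealight: glass tealight holder: a clear open glass cup, 52 mm across, 50 mm tall, between the left and middle tins; origin: centre of its underside; leave alone
- coin_dish: shallow dark wooden coin dish, 90 x 50 mm, 14 mm tall, between the middle and right tins; origin: centre of its underside; leave alone
- lint_roller: lint roller lying down, 205 mm long, 51 mm tall, beyond the tins, to the left; origin: underside, near its middle; its roll lies to its own +x; leave alone
- glasses_case: black spectacle case, 60 x 160 mm, 42 mm tall, beyond the tins; origin: centre of its underside; leave alone
- shoe_brush: shoe brush, 50 x 150 mm, 44 mm tall, left of the left tin; origin: centre of its underside; leave alone
- padlock: brass padlock standing on its body, 46 mm wide, 24 mm thick, 70 mm tall with its shackle, right of the right tin; origin: centre of its underside; leave alone
Mind the look-alikes: they are no part of the job. What is shaped like the tin_right but red is not meant.

How it is judged:
On the way, in this order (a step that is already met when the one before it is completed fails the run):
1. the left tin is lifted clear in the fingers while the other two stand on the runner (height (world z) of tin_left above 0.02 m and contact force between the fingers and tin_left above 1 N and contact force between tin_left and runner below 0.1 N and height (world z) of each of tin_middle, tin_right below 0.01 m and angle between each of tin_middle, tin_right's own z axis and vertical below 0.1 rad and contact force between each of tin_middle, tin_right and runner above 0.5 N), for 0.3 s.
2. the middle tin is lifted clear in the fingers while the other two stand on the runner (height (world z) of tin_middle above 0.02 m and contact force between the fingers and tin_middle above 1 N and contact force between tin_middle and runner below 0.1 N and height (world z) of each of tin_left, tin_right below 0.01 m and angle between each of tin_left, tin_right's own z axis and vertical below 0.1 rad and contact force between each of tin_left, tin_right and runner above 0.5 N), for 0.3 s.
3. the right tin is lifted clear in the fingers while the other two stand on the runner (height (world z) of tin_right above 0.02 m and contact force between the fingers and tin_right above 1 N and contact force between tin_right and runner below 0.1 N and height (world z) of each of tin_left, tin_middle below 0.01 m and angle between each of tin_left, tin_middle's own z axis and vertical below 0.1 rad and contact force between each of tin_left, tin_middle and runner above 0.5 N), for 0.3 s.
At the end, for the whole second after the job is handed in: The heaviest tin is held still by the fingers alone, its underside over 100 mm up, above the runner (within 200 mm in x, 370 mm in y of its centre), tilted under 0.25 rad; the other two (each pressing on it with under 4.5 N) stand upright on the runner, untouched (((height (world z) of tin_left above 0.1 m and contact force between the fingers and tin_left above 1 N and contact force between tin_left and runner below 0.1 N and angle between tin_left's own z axis and vertical below 0.25 rad and linear speed of tin_left below 0.03 m/s and x of tin_left in the frame of runner between -0.2 and 0.2 m and y of tin_left in the frame of runner between -0.37 and 0.37 m and height (world z) of each of tin_middle, tin_right below 0.01 m and angle between each of tin_middle, tin_right's own z axis and vertical below 0.1 rad and contact force between tin_middle and runner between 0.5 and 4.5 N and contact force between each of the arm, the fingers and tin_middle below 0.1 N and contact force between tin_right and runner between 0.5 and 4.5 N and contact force between each of the arm, the fingers and tin_right below 0.1 N) or (height (world z) of tin_middle above 0.1 m and contact force between the fingers and tin_middle above 1 N and contact force between tin_middle and runner below 0.1 N and angle between tin_middle's own z axis and vertical below 0.25 rad and linear speed of tin_middle below 0.03 m/s and x of tin_middle in the frame of runner between -0.2 and 0.2 m and y of tin_middle in the frame of runner between -0.37 and 0.37 m and height (world z) of each of tin_left, tin_right below 0.01 m and angle between each of tin_left, tin_right's own z axis and vertical below 0.1 rad and contact force between tin_left and runner between 0.5 and 4.5 N and contact force between each of the arm, the fingers and tin_left below 0.1 N and contact force between tin_right and runner between 0.5 and 4.5 N and contact force between each of the arm, the fingers and tin_right below 0.1 N) or (height (world z) of tin_right above 0.1 m and contact force between the fingers and tin_right above 1 N and contact force between tin_right and runner below 0.1 N and angle between tin_right's own z axis and vertical below 0.25 rad and linear speed of tin_right below 0.03 m/s and x of tin_right in the frame of runner between -0.2 and 0.2 m and y of tin_right in the frame of runner between -0.37 and 0.37 m and height (world z) of each of tin_left, tin_middle below 0.01 m and angle between each of tin_left, tin_middle's own z axis and vertical below 0.1 rad and contact force between tin_left and runner between 0.5 and 4.5 N and contact force between each of the arm, the fingers and tin_left below 0.1 N and contact force between tin_middle and runner between 0.5 and 4.5 N and contact force between each of the arm, the fingers and tin_middle below 0.1 N))); the arm keeps its last pose, push and grip.
It fails at once if a tin is tipped more than 0.6 rad (angle between any of tin_left, tin_middle, tin_right's own z axis and vertical above 0.6 rad).
It fails at once if a bystander is moved by more than 30 mm (distance of any of tealight, coin_dish, lint_roller, glasses_case, shoe_brush, padlock from where it was at the start of the episode above 0.03 m).
It also fails if it takes over 70 s, if anything falls off the work surface, if the arm or the gripper's body presses on something with over 40 N, if the wrist force passes 120 N, or if a joint passes its speed limit or range.

### The arm

A 6-joint arm with a two-finger parallel gripper is mounted at the origin on the work surface. World frame = base frame: x ahead of the robot, y to its left, z up, the work surface at z = 0. Lengths are in m, angles in rad, forces in N, time in s.
With the tool pointing down it reaches from about 0.35 to 0.85 m from the base axis. Payload 8.1 kg.
Tool frame: the origin (TCP) lies at the very end of the fingers, on their centre line; the grasp point (between the pads) lies 19 mm behind it; z points along the fingers, y is the line along which they close (so a half turn about z gives the same grasp; the last joint's range is limited). The gripper opens to 93 mm and grips with 3 to 60 N. Pads are 15 mm wide; open, the fingers measure 128 mm over their backs; the gripper's body (75 mm by 188 mm) begins 65 mm behind the grasp point.
Start: joints at [-1.289, 0.13, 1.488, -0, 1.523, -0.085], TCP at [0.215, -0.56, 0.219] pointing down, gripper open.
Joint ranges: [-2.96, 2.96], [-0.89, 2.26], [0.02, 2.5], [-1.34, 4.48], [0, 2.73], [-2.66, 2.66]. Speed limits (rad/s): [2.39, 2.39, 2.79, 3.14, 3.14, 3.14].

### API

Orientations are given as a rotation vector (axis times angle).
In Python, from plant import robot gives the robot as it stands. The module is installed in compiled form; this text tells all that it offers.
- The arm moves only by the tool play_rows, never from a script. Its argument "increments" is text: rows parted by semicolons, each of 5 numbers parted by spaces: the shift along the tool's x, y, z in mm, then the turn about the tool's z in degrees, then the closure, from -1 (fully open) to 1 (shut). In form: dx dy dz yaw claw; .... A call has 1 to 20 rows; each row is the pose to reach, as a shift and turn from the pose commanded when the call began, along the tool's axes at that moment; what a row does not reach only later rows make up. A row lasts 1/10 s, in which the tool goes at most 50 mm and 8.59 degrees, less where a joint would pass 70% of its speed; a pose out of reach is approached as far as the arm can. A call with a gripper value outside its range is refused whole. The fingers move at their own pace and stop on an object; "force" is the grip in N (left out, the last holds). Time passes only in rows, so rows that repeat a pose let the fingers close. It gives the time, the measured TCP pose, the force, the opening and the grip force at its end, in the units of the state.
- robot.read_state(): the state, without advancing time (a new reading comes with each control period).
- robot.read_camera(name): name is "scene" or "top" or "wrist"; returns the picture (384x512x3 uint8, blue, green, red); there is no depth.
- robot.calibration(name): a dict with "vertical_fov" (degrees; the focal length in pixels is half the picture's height over the tangent of half this angle, whatever the lens; pixels are square), "cx", "cy" (the principal point, pixels), "rvec" (rotation vector, rad) and "tvec" (3), from world to camera coordinates, as OpenCV has them. Camera axes: x right, y down, z forward; pixel columns grow to the right and rows downward; lengths in m; the calibration is good to about 2 mm. A picture is of the moment at which its call begins: read the wrist's pose just before it. calibration takes no time and is no camera call; for the wrist camera it gives the pose at the moment of the call.
- robot.close_job(): hands the job in; it is judged then, once.
Trained networks look in the newest picture that a camera, given by its name, has taken for a name from the list of things; names that differ only in an ending like _2 or _b are one class to them, and where a whole thing is asked for, a point or a joint stands for the part that bears it (a point fixed in the world has none). Each returns a list of dicts, best first, with "conf" (0 to 1); they miss things now and then, are a little off and sometimes report something else, mostly with a low value. They report only what shows in the picture. A call takes as long as a camera call. They do not tell look-alikes from the thing itself.
- robot.recognise(camera, query): "centre" ([x, y, z] in m, in world coordinates, good to about 4 mm: the middle of the surface that is visible of it).
- robot.regions_of(camera, query): "pixels" (384x512 bool, what is visible of it).
- robot.landmark_of(camera, query): "centre" ([x, y, z] in m, in world coordinates, good to about 4 mm: a listed point, or the origin of a listed thing).
The state is a dict: "t": time; "q": joint angles; "dq": joint speeds; "joint_torque": joint torques, N m; "tool_pos": TCP position; "orientation": TCP orientation; "force": force on the tool from outside, world axes, zero at the start; "wrist_torque": the same for the moment, N m; "opening": finger opening in m; "gripper_force": force on a finger pad.
Only numpy, scipy, OpenCV 4.12 (cv2) and the standard library are available. Lean on these libraries where they do the work, as an engineer would, in place of code of your own. Each camera call takes 0.05 s, during which the arm holds its last target. There are 200 camera calls.

## Working session

There is one attempt and no reset: what is moved stays moved. The work goes in short steps, Python scripts to look and compute and a tool call to move; the robot and the scene stay as the last step left them, time stands still between calls to the robot, and variables do not carry over. Pictures are saved under pics/ and viewed, at most 10 in all, crops included, and the job is handed in when it is done.

Besides the shell and the picture viewer there is one more tool, called after "Call:" as a command line: name --argument value ..., lists and objects as JSON in quotes. play_rows: Moves the arm, as the interface text tells. Its arguments: {"type":"object","properties":{"increments":{"type":"string"},"force":{"type":"number"}},"required":["increments"]}

```bash
mkdir -p pics
cat > h.py <<'E'
import numpy as np, cv2
from scipy.spatial.transform import Rotation as R
from plant import robot
def cal(n):
    c=robot.calibration(n); f=192/np.tan(np.radians(c["vertical_fov"])/2)
    K=np.array([[f,0,c["cx"]],[0,f,c["cy"]],[0,0,1.]]); return K,np.array(c["rvec"],float),np.array(c["tvec"],float)
def proj(n,p):
    K,r,t=cal(n); return cv2.projectPoints(np.array([p],float),r,t,K,None)[0].ravel()
def ray(n,u,v):
    K,r,t=cal(n); Rm=cv2.Rodrigues(r)[0]; return -Rm.T@t, Rm.T@np.linalg.inv(K)@np.array([u,v,1.])
def at_z(n,u,v,z):
    o,d=ray(n,u,v); return o+d*(z-o[2])/d[2]
E
python3 - <<'E'
from h import *
ims=[]
for n in("scene","top"):
    im=robot.read_camera(n); cv2.imwrite(f"pics/{n}0.png",im)
    for q in("tin_left","tin_middle","tin_right","tealight","coin_dish","padlock","shoe_brush"):
        for d in robot.landmark_of(n,q)[:5]:
            print(n,q,np.round(d["centre"],3),round(d["conf"],2),np.round(proj(n,d["centre"])))
s=robot.read_state();print(s["t"],s["tool_pos"],s["orientation"],s["force"],s["opening"])
E
```

```text
scene tin_left [0.484 0.266 0.003] 0.71 [304. 145.]
scene tin_left [ 0.532  0.001 -0.006] 0.5 [265. 219.]
scene tin_middle [0.598 0.016 0.008] 0.56 [289. 225.]
scene tin_middle [0.488 0.267 0.005] 0.46 [305. 145.]
scene tin_right [ 0.264 -0.315  0.006] 0.78 [109. 252.]
scene tin_right [ 0.496 -0.256  0.001] 0.77 [193. 285.]
scene tin_right [ 0.341 -0.256 -0.   ] 0.68 [147. 252.]
scene tealight [0.591 0.131 0.007] 0.59 [310. 194.]
scene coin_dish [ 0.507 -0.132 -0.001] 0.82 [228. 250.]
scene padlock [ 0.54  -0.421  0.002] 0.54 [160. 353.]
scene shoe_brush [0.518 0.469 0.002] 0.59 [347. 108.]
top tin_left [0.484 0.271 0.   ] 0.64 [179. 193.]
top tin_middle [0.6   0.016 0.003] 0.82 [255. 158.]
top tin_right [ 0.265 -0.316 -0.002] 0.74 [355. 259.]
top tin_right [ 0.334 -0.256 -0.001] 0.56 [337. 238.]
top tealight [0.594 0.13  0.002] 0.66 [221. 160.]
top padlock [ 0.54  -0.421 -0.002] 0.58 [385. 176.]
top shoe_brush [ 0.517  0.473 -0.002] 0.83 [118. 183.]
0.8 [ 0.21521644 -0.56010432  0.21868938] [3.08882135e+00 5.72952096e-01 2.34691725e-05] [ 0.4741846  -0.67401454  0.65376612] 0.09290986346009894
```

View pics/scene0.png

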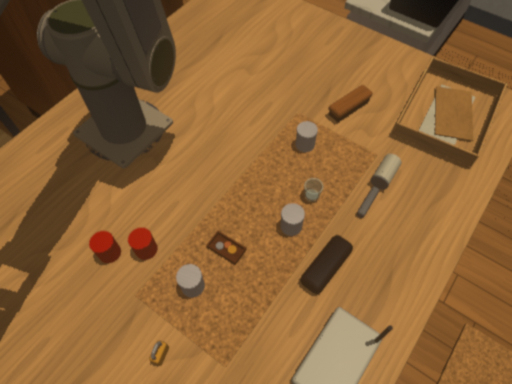

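View pics/top0.png

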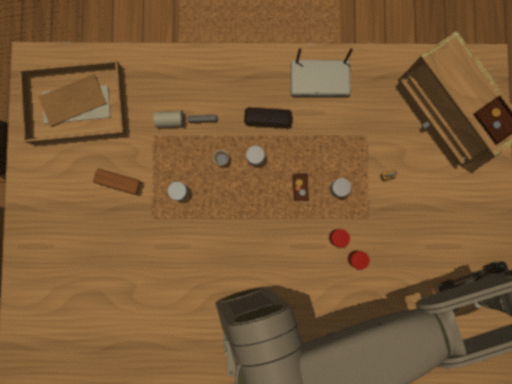

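The scene view shows three plain metal tins at about (306,137), (291,219) and (190,281). In the top view they are at (178,191), (256,155) and (342,187). The candidates are these three plus two red look-alikes at scene (104,247) and (142,243), which stand off the runner. I choose the three metal tins on the cork. The tealight sits close to the middle tin, at top (222,159).

```bash
cat > fit.py <<'E'
from h import *
from scipy.optimize import least_squares
a=np.linspace(0,2*np.pi,40)
def hull(n,p,r=.0295,h=.072):
    K,rv,t=cal(n)
    P=np.array([[p[0]+rr*np.cos(b),p[1]+rr*np.sin(b),p[2]+z] for z,rr in((0,.029),(h-.013,.03),(h,.03)) for b in a])
    return cv2.convexHull(cv2.projectPoints(P,rv,t,K,None)[0].astype(np.float32))
def cen(c): m=cv2.moments(c); return np.array([m["m10"]/m["m00"],m["m01"]/m["m00"]])
def best(n,q,p0):
    u=cen(hull(n,p0)); b=None
    for d in robot.regions_of(n,q):
        y,x=np.nonzero(d["pixels"]); c=np.array([x.mean(),y.mean()])
        if np.hypot(*(c-u))<12 and (b is None or np.hypot(*(c-u))<np.hypot(*(b[0]-u))): b=(c,len(x),d["conf"])
    return b
E
python3 - <<'E'
from fit import *
im=robot.read_camera("scene"); robot.read_camera("top")
for q,p0 in(("tin_left",[.484,.268,.004]),("tin_middle",[.599,.016,.004]),("tin_right",[.496,-.256,.004])):
    ob={}
    for n in("scene","top"):
        for qq in(q,"tin_left","tin_middle","tin_right"):
            b=best(n,qq,p0)
            if b: ob[n]=b;break
    f=least_squares(lambda p:np.concatenate([cen(hull(n,p))-ob[n][0] for n in ob]+[[0.] if len(ob)>1 else [1e3*(p[2]-.004)]]),p0,x_scale=.01,diff_step=1e-3)
    print(q,np.round(f.x,4),np.round(f.fun,2),{n:(np.round(o[0],1),o[1],round(cv2.contourArea(hull(n,f.x)))) for n,o in ob.items()})
cv2.imwrite("pics/crop.png",cv2.resize(im[110:310,160:340],None,fx=3,fy=3,interpolation=cv2.INTER_CUBIC))
E
```

```text
tin_left [0.4864 0.2666 0.004 ] [-0.  0.  0.] {'top': (array([177.7, 191. ]), 299, 330)}
tin_middle [0.6026 0.0186 0.004 ] [-0. -0. -0.] {'scene': (array([291.8, 219.1]), 658, 668)}
tin_right [ 0.4981 -0.2573  0.0052] [ 0.24 -0.04  0.26  0.21  0.  ] {'scene': (array([190.2, 280.1]), 696, 750), 'top': (array([339.2, 187.3]), 301, 332)}
```

View pics/crop.png

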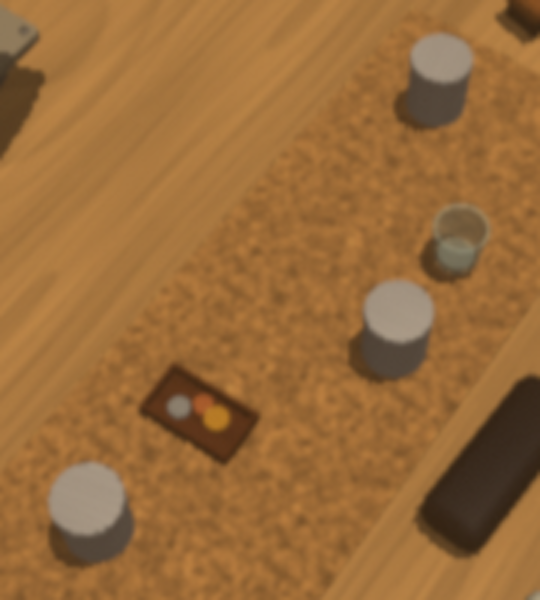

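The crop confirms three bare-metal tins with grey lids and nothing red among them; the tealight is left of the middle tin and the dish is beside the right tin. I'll move above the left tin.

Call:
play_rows --increments "550 -675 0 21 -1;550 -675 0 21 -1;550 -675 0 21 -1;550 -675 0 21 -1;550 -675 0 21 -1;550 -675 0 21 -1;550 -675 0 21 -1;550 -675 0 21 -1;550 -675 0 21 -1;550 -675 0 21 -1;550 -675 0 21 -1;550 -675 0 21 -1;550 -675 0 21 -1;550 -675 0 21 -1;550 -675 0 21 -1;550 -675 0 21 -1;550 -675 0 21 -1;550 -675 0 21 -1;550 -675 0 21 -1;550 -675 0 21 -1" --force 30

```text
t: 3.5
tool_pos: [0.4863, 0.2671, 0.2183]
orientation: [3.141, 0.002, -0.001]
force: [1.3, -0.9, -0.2]
opening: 0.0927
gripper_force: 0.0
```

```bash
cat > look.py <<'E'
import sys
from fit import *
def look(q,p0,cams=("scene","top","wrist"),save=None):
    ob={}; pr=[]
    for n in cams:
        im=robot.read_camera(n)
        if save and n=="wrist": cv2.imwrite(f"pics/{save}.png",im)
        for qq in(q,"tin_right","tin_left"):
            b=best(n,qq,p0) if n!="wrist" else None
            if n=="wrist":
                for d in robot.regions_of(n,qq):
                    y,x=np.nonzero(d["pixels"]); c=np.array([x.mean(),y.mean()])
                    if np.hypot(*(c-cen(hull(n,p0))))<70: b=(c,len(x),d["conf"]);break
            if b: ob[n]=(b,n);break
    # weights: wrist only if whole tin is in the picture
    H={n:hull(n,p0).reshape(-1,2) for n in ob}
    ok=[n for n in ob if H[n].min()>0 and H[n][:,0].max()<511 and H[n][:,1].max()<383]
    f=least_squares(lambda p:np.concatenate([cen(hull(n,p))-ob[n][0][0] for n in ok]+[[500*(p[2]-.004)]]),p0,x_scale=.01,diff_step=1e-3)
    s=robot.read_state()
    print(q,np.round(f.x,4),ok,np.round(f.fun,2),[(n,np.round(ob[n][0][0]),ob[n][0][1],round(cv2.contourArea(hull(n,f.x)))) for n in ob])
    print("t",round(s["t"],2),"tcp",np.round(s["tool_pos"],4),np.round(s["orientation"],3),"q",np.round(s["q"],2),"F",np.round(s["force"],2),"open",round(s["opening"],4))
    Rm=R.from_rotvec(s["orientation"]).as_matrix()
    for nm,z in(("above",.2),("grasp",.036)): print(nm,np.round(1e3*Rm.T@(np.array([f.x[0],f.x[1],z])-s["tool_pos"]),1), "yaw of tool x",round(np.degrees(np.arctan2(Rm[1,0],Rm[0,0])),1))
E
python3 -c "
from look import *
look('tin_left',[.486,.267,.004],save='w1')"
```

```text
tin_left [0.4865 0.2671 0.0041] ['scene', 'wrist'] [-0.23  0.08 -0.07 -0.06  0.07] [('scene', array([306., 136.]), 564, 580), ('wrist', array([252., 185.]), 2557, 2615)]
t 3.9 tcp [0.4867 0.2666 0.2189] [-3.141e+00  1.000e-03 -1.000e-03] q [ 0.41  0.01  1.62 -0.    1.52  1.98] F [ 0.48 -0.05  0.16] open 0.0928
above [-0.1 -0.5 18.9] yaw of tool x -0.0
grasp [ -0.2  -0.4 182.9] yaw of tool x -0.0
```

Call:
play_rows --increments "0 0 40 0 -1;0 0 80 0 -1;0 0 115 0 -1;0 0 145 0 -1;0 0 170 0 -1;0 0 188 0 -1;0 0 198 0 -1;0 0 198 0 -1;0 0 198 0 0.6;0 0 198 0 0.6;0 0 198 0 0.6;0 0 198 0 0.6;0 0 198 0 0.6;0 0 198 0 0.6;0 0 198 0 0.6" --force 40

```text
t: 5.4
tool_pos: [0.4868, 0.2675, 0.0211]
orientation: [-3.141, -0.001, -0.001]
force: [-0.6, 0.8, 3.2]
opening: 0.0567
gripper_force: 40.0
```

Call:
play_rows --increments "0 0 -8 0 0.6;0 0 -20 0 0.6;0 0 -35 0 0.6;0 0 -48 0 0.6;0 0 -50 0 0.6;0 0 -50 0 0.6;0 0 -50 0 0.6;0 0 -50 0 0.6;0 0 -50 0 0.6;0 0 -50 0 0.6"

```text
t: 6.4
tool_pos: [0.4862, 0.2671, 0.0701]
orientation: [3.141, 0.001, -0.001]
force: [0.1, 0.3, -2.2]
opening: 0.0573
gripper_force: 40.0
```

```bash
cat > heft.py <<'E'
from h import *
F=[]
for i in range(6):
    robot.read_camera("wrist"); s=robot.read_state(); F.append(s["force"])
print(np.round(np.mean(F,0),2),np.round(np.std(F,0),2),round(s["t"],2),np.round(s["tool_pos"],4),round(s["opening"],4),s["joint_torque"][1:3])
E
python3 heft.py
```

```text
[ 0.26  0.27 -2.7 ] [0.39 0.45 0.49] 6.7 [0.4866 0.2673 0.0706] 0.0574 [-53.62897754 -46.67340875]
```

Left tin weighs about 0.28 kg, so it is light. I'll set it back down.

Call:
play_rows --increments "0 0 20 0 0.6;0 0 36 0 0.6;0 0 44 0 0.6;0 0 47 0 0.6;0 0 49 0 0.6;0 0 50 0 0.6;0 0 50 0 0.6;0 0 50 0 0.2;0 0 50 0 -0.3;0 0 50 0 -1;0 0 50 0 -1;0 0 50 0 -1;0 0 50 0 -1;0 0 35 0 -1;0 0 10 0 -1;0 0 -30 0 -1;0 0 -75 0 -1;0 0 -120 0 -1;0 0 -120 0 -1"

```text
t: 8.6
tool_pos: [0.4906, 0.269, 0.2004]
orientation: [-3.136, -0.0, -0.02]
force: [0.4, -0.2, 0.9]
opening: 0.0931
gripper_force: 0.0
```

Call:
play_rows --increments "15 35 0 0 -1;35 80 0 0 -1;57 125 0 0 -1;80 170 0 0 -1;100 215 0 0 -1;110 240 0 0 -1;114 249 0 0 -1;114 249 0 0 -1;114 249 0 0 -1"

```text
t: 9.5
tool_pos: [0.6003, 0.0194, 0.1908]
orientation: [-3.141, -0.001, 0.0]
force: [-0.4, -1.5, -0.3]
opening: 0.0931
gripper_force: 0.0
```

```bash
python3 -c "
from look import *
look('tin_left',[.486,.267,.004],cams=('scene','top'))
look('tin_middle',[.601,.0175,.004],save='w2')"
```

```text
tin_left [0.4883 0.269  0.004 ] ['top'] [ 0. -0.  0.] [('top', array([177., 190.]), 288, 331)]
t 9.8 tcp [0.6004 0.0193 0.1908] [-3.142e+00 -3.000e-03 -0.000e+00] q [-0.05  0.15  1.52  0.    1.47  1.52] F [-0.73 -0.94 -0.64] open 0.0932
above [-111.7 -249.8   -9.2] yaw of tool x 0.1
grasp [-111.7 -249.8  154.8] yaw of tool x 0.1
tin_middle [0.6016 0.0177 0.0027] ['scene', 'top', 'wrist'] [-0.23  0.1   0.39 -3.17 -0.2   1.   -0.65] [('scene', array([291., 219.]), 688, 666), ('top', array([254., 159.]), 148, 311), ('wrist', array([253., 188.]), 3020, 3114)]
t 10.1 tcp [0.6006 0.0184 0.1906] [-3.142e+00 -1.000e-03  0.000e+00] q [-0.05  0.15  1.52  0.    1.47  1.52] F [-0.26  0.37  0.06] open 0.0928
above [ 1.   0.7 -9.4] yaw of tool x 0.0
grasp [  1.    0.7 154.6] yaw of tool x 0.0
```

Call:
play_rows --increments "1 0 35 0 -1;1 0 75 0 -1;1 0 110 0 -1;1 0 140 0 -1;1 0 160 0 -1;1 0 170 0 -1;1 0 170 0 -1;1 0 170 0 0.6;1 0 170 0 0.6;1 0 170 0 0.6;1 0 170 0 0.6;1 0 170 0 0.6;1 0 170 0 0.6;1 0 162 0 0.6;1 0 150 0 0.6;1 0 135 0 0.6;1 0 122 0 0.6;1 0 120 0 0.6;1 0 120 0 0.6"

```text
t: 12.0
tool_pos: [0.6024, 0.0182, 0.0719]
orientation: [3.141, 0.0, 0.003]
force: [-0.1, 0.7, -6.5]
opening: 0.0574
gripper_force: 40.0
```

Call:
play_rows --increments "0 0 0 0 0.6;0 0 0 0 0.6;0 0 0 0 0.6"

```text
t: 12.3
tool_pos: [0.601, 0.0183, 0.0698]
orientation: [-3.142, -0.0, 0.002]
force: [0.5, 0.7, -5.6]
opening: 0.0574
gripper_force: 40.0
```

```bash
python3 heft.py
```

```text
[ 0.14  0.03 -6.13] [0.41 0.49 0.63] 12.6 [0.6016 0.0183 0.0705] 0.0573 [-62.07478523 -48.61418009]
```

The middle tin weighs about 0.62 kg, so it is the heavy one. I'll set it down and heft the right one.

Call:
play_rows --increments "0 0 20 0 0.6;0 0 36 0 0.6;0 0 44 0 0.6;0 0 47 0 0.6;0 0 49 0 0.6;0 0 50 0 0.6;0 0 50 0 0.6;0 0 50 0 0.2;0 0 50 0 -0.3;0 0 50 0 -1;0 0 50 0 -1;0 0 50 0 -1;0 0 50 0 -1;0 0 35 0 -1;0 0 10 0 -1;0 0 -30 0 -1;0 0 -75 0 -1;0 0 -120 0 -1;0 0 -120 0 -1;0 0 -120 0 -1"

```text
t: 14.6
tool_pos: [0.603, 0.0182, 0.1937]
orientation: [3.141, 0.0, 0.008]
force: [-0.5, 0.2, -1.7]
opening: 0.093
gripper_force: 0.0
```

Call:
play_rows --increments "-12 35 0 0 -1;-30 80 0 0 -1;-47 125 0 0 -1;-64 170 0 0 -1;-80 215 0 0 -1;-95 255 0 0 -1;-102 272 0 0 -1;-103 275 0 0 -1;-103 275 0 0 -1;-103 275 0 0 -1"

```text
t: 15.6
tool_pos: [0.4987, -0.2555, 0.1899]
orientation: [-3.14, -0.002, 0.002]
force: [0.0, 0.0, 0.1]
opening: 0.0932
gripper_force: 0.0
```

```bash
python3 -c "
from look import *
look('tin_middle',[.601,.0175,.004],cams=('scene','top'))
look('tin_right',[.498,-.257,.004],save='w3')"
```

```text
tin_middle [0.6028 0.0192 0.0041] ['scene', 'top'] [0.3  0.06 0.16 0.36 0.04] [('scene', array([292., 219.]), 655, 668), ('top', array([254., 155.]), 324, 311)]
t 15.8 tcp [ 0.4991 -0.2557  0.1906] [-3.141e+00 -3.000e-03  0.000e+00] q [-0.56  0.04  1.64  0.    1.47  1.  ] F [0.32 0.23 0.59] open 0.093
above [ 104.2 -274.7   -9.4] yaw of tool x 0.1
grasp [ 104.2 -274.7  154.6] yaw of tool x 0.1
tin_right [ 0.4982 -0.2587  0.0043] ['scene', 'wrist'] [-0.26  0.7  -0.3   0.09  0.13] [('scene', array([190., 280.]), 738, 750), ('wrist', array([255., 191.]), 2978, 3151)]
t 16.2 tcp [ 0.4987 -0.2567  0.1907] [3.142 0.    0.   ] q [-0.57  0.04  1.64  0.    1.47  1.  ] F [-0.88 -0.61 -1.15] open 0.0931
above [-0.5  2.  -9.3] yaw of tool x 0.0
grasp [ -0.5   2.  154.7] yaw of tool x 0.0
```

Call:
play_rows --increments "0 2 35 0 -1;0 2 75 0 -1;0 2 110 0 -1;0 2 140 0 -1;0 2 160 0 -1;0 2 170 0 -1;0 2 170 0 -1;0 2 170 0 0.6;0 2 170 0 0.6;0 2 170 0 0.6;0 2 170 0 0.6;0 2 170 0 0.6;0 2 170 0 0.6;0 2 162 0 0.6;0 2 150 0 0.6;0 2 135 0 0.6;0 2 122 0 0.6;0 2 120 0 0.6;0 2 120 0 0.6"

```text
t: 18.1
tool_pos: [0.4993, -0.2592, 0.0718]
orientation: [3.14, 0.0, 0.003]
force: [-0.0, 0.1, -3.1]
opening: 0.058
gripper_force: 40.0
```

Call:
play_rows --increments "0 0 0 0 0.6;0 0 0 0 0.6;0 0 0 0 0.6"

```text
t: 18.4
tool_pos: [0.4982, -0.2584, 0.0698]
orientation: [-3.141, -0.0, 0.002]
force: [-0.2, -0.4, -2.5]
opening: 0.0584
gripper_force: 40.0
```

```bash
python3 heft.py
```

```text
[ 0.09  0.09 -2.46] [0.5  0.57 0.41] 18.7 [ 0.4987 -0.2587  0.0705] 0.0585 [-54.24987674 -46.40386105]
```

The right tin weighs about 0.25 kg, so the middle one is heaviest. I'll put the right tin back and return to the middle.

Call:
play_rows --increments "0 0 20 0 0.6;0 0 36 0 0.6;0 0 44 0 0.6;0 0 47 0 0.6;0 0 49 0 0.6;0 0 50 0 0.6;0 0 50 0 0.6;0 0 50 0 0.2;0 0 50 0 -0.3;0 0 50 0 -1;0 0 50 0 -1;0 0 50 0 -1;0 0 50 0 -1;0 0 35 0 -1;0 0 10 0 -1;0 0 -30 0 -1;0 0 -75 0 -1;0 0 -120 0 -1;0 0 -120 0 -1;0 0 -120 0 -1"

```text
t: 20.7
tool_pos: [0.4998, -0.2594, 0.1936]
orientation: [3.139, 0.001, 0.006]
force: [-0.3, 0.5, 0.5]
opening: 0.093
gripper_force: 0.0
```

Call:
play_rows --increments "12 -35 0 0 -1;30 -80 0 0 -1;47 -125 0 0 -1;64 -170 0 0 -1;80 -215 0 0 -1;95 -255 0 0 -1;102 -274 0 0 -1;103 -277 0 0 -1;103 -277 0 0 -1;103 -277 0 0 -1"

```text
t: 21.7
tool_pos: [0.6009, 0.0172, 0.1898]
orientation: [3.141, -0.001, -0.003]
force: [0.4, -0.3, -0.6]
opening: 0.093
gripper_force: 0.0
```

```bash
python3 -c "
from look import *
look('tin_middle',[.602,.018,.004],save='w4')"
```

```text
tin_middle [0.6018 0.0177 0.0027] ['scene', 'top', 'wrist'] [-0.37 -0.23 -0.02 -2.88 -0.01  0.78 -0.65] [('scene', array([292., 220.]), 611, 666), ('top', array([255., 159.]), 171, 311), ('wrist', array([252., 189.]), 3041, 3113)]
t 22.0 tcp [0.6015 0.0175 0.1908] [ 3.141e+00 -1.000e-03  0.000e+00] q [-0.06  0.15  1.52 -0.    1.47  1.52] F [-0.18  0.15 -0.8 ] open 0.0927
above [ 0.3 -0.2 -9.2] yaw of tool x -0.0
grasp [  0.2  -0.2 154.8] yaw of tool x -0.0
```

Call:
play_rows --increments "0 0 35 0 -1;0 0 75 0 -1;0 0 110 0 -1;0 0 140 0 -1;0 0 160 0 -1;0 0 170 0 -1;0 0 170 0 -1;0 0 170 0 0.6;0 0 170 0 0.6;0 0 170 0 0.6;0 0 170 0 0.6;0 0 170 0 0.6;0 0 170 0 0.6;0 0 162 0 0.6;0 0 145 0 0.6;0 0 120 0 0.6;0 0 90 0 0.6;0 0 60 0 0.6;0 0 35 0 0.6;0 0 22 0 0.6"

```text
t: 24.0
tool_pos: [0.6028, 0.0183, 0.1725]
orientation: [3.141, 0.0, 0.006]
force: [0.6, -0.0, -5.3]
opening: 0.0574
gripper_force: 40.0
```

Call:
play_rows --increments "0 0 0 0 0.6;0 0 0 0 0.6;0 0 0 0 0.6;0 0 0 0 0.6;0 0 0 0 0.6;0 0 0 0 0.6"

```text
t: 24.6
tool_pos: [0.6013, 0.0183, 0.1679]
orientation: [-3.142, -0.0, 0.002]
force: [-0.3, -0.4, -5.6]
opening: 0.0579
gripper_force: 40.0
```

```bash
python3 heft.py; python3 -c "
from h import *
cv2.imwrite('pics/end.png',robot.read_camera('scene'))"
```

```text
[ 0.11  0.37 -6.39] [0.29 0.49 0.39] 24.9 [0.6016 0.0183 0.1687] 0.0578 [-60.44563293 -51.67052865]
```

View pics/end.png

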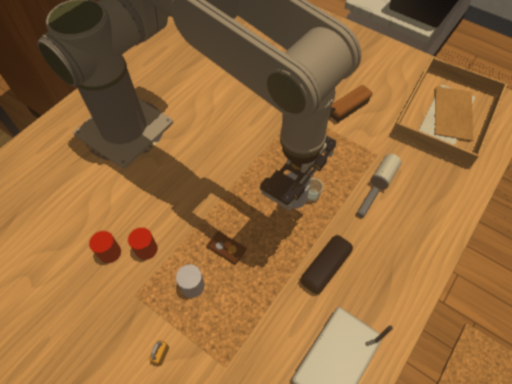

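The middle tin is held up at about (290,200). The right tin stands at (190,281) and the bystanders are unmoved. The arm hides the left tin here, but the top view located it after it was set down. I'll hand the job in.

```bash
python3 -c "
from h import *
print(robot.close_job())"
```

```text
the job is handed in; nothing more can be done
None
```

I hefted all three tins left to right and handed the job in still holding the heaviest, the middle one (about 0.63 kg against 0.28 and 0.25 kg), upright about 15 cm above the runner; the hand-in returned no verdict, and the arm hid the left tin in the last picture.

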